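# Fetch the brass trough from behind the flux bottle, tin and tube for brazing

### The job

The brass trough on the plywood board has to go on the brazing stand, but the bottle, the tin and the copper tube stand in front of it: first move all three, upright, into the grey side tray, leaving the trough where it is; then set the trough, right way up, centred on the stand's top plate and lengthwise along it, while the three wait in the tray. Then put the bottle, the tin and the tube back upright, each where it stood on the board at the start. Do not disturb the firebrick piece and the brass reducer that stand on the board.

Things in the scene. Friction and masses are not known exactly. Their poses are not given: they have to be found in the camera images.
- board: Fixed plywood job board, 170 mm along its x, 360 mm along its y, 15 mm thick, lying flat on the bench. Origin at the centre of its underside; x points away from the robot at yaw 0, z up. The bottle, tin and tube stand on it in a row along its y, about 40 mm to its -x side, 88 mm apart, in any order; the trough lies behind them, parallel to the row, with gaps of only some 7 to 18 mm to them, its middle line about 15 mm to its +x side.
- tray: The side area: fixed grey open steel tray, outside 280 mm (its x) by 120 mm (its y), rim 14 mm high, walls and floor 4 mm thick, standing flat on the bench to the left or the right of the board. Origin at the centre of its underside; floor 4 mm above the origin. The three things are to stand wholly on its floor; they fit side by side 80 mm apart along its x.
- stand: Fixed brazing stand, on the other side of the board than the tray: a dark steel top plate 210 mm (its x) by 90 mm (its y), 14 mm thick, level, on a post and green foot. Origin at the centre of its underside; the plate's top face is 60 mm above the origin, centred over it.
- trough: Loose open-topped brass box with three compartments (two inner cross walls 28 mm either side of the middle), 170 mm long (its y), 46 mm wide (its x), 42 mm high, walls 3 mm, about 0.4 kg. Origin at the centre of its underside, z up. The two ends count as the same. It can be gripped across its 46 mm width at the middle.
- bottle: Loose white plastic flux bottle standing upright: round body 40 mm diameter and straight up to 66 mm, shoulder to 78 mm, grey pointed spout up to 101 mm; about 0.12 kg. Origin at the centre of its underside, z up.
- tin: Loose round metal tin with a lid, 45 mm diameter, 78 mm high, standing upright; about 0.2 kg. Origin at the centre of its underside, z up.
- tube: Loose length of square copper tube standing upright, open on top: 36 mm by 36 mm (its x and y are across the flat sides), 80 mm high, wall 3 mm; about 0.3 kg. Origin at the centre of its lower end, z up.
- brick: Bystander, not to be disturbed: loose pale firebrick piece, 50 mm (its x) by 44 mm (its y), 32 mm high, on the board beyond one end of the trough. Origin at the centre of its underside.
- reducer: Bystander, not to be disturbed: loose round stepped brass reducer, 40 mm diameter below and 24 mm above, 40 mm high, on the board beyond the other end of the trough. Origin at the centre of its underside.
Not all that is in view belongs to the job. Of the things like the trough, leave any that is blue; of the rest the larger one is meant.

How it is judged:
By the outcome, as a careful person would: the job done as asked, in the order asked, and still so for the second after the job is handed in, with the robot touching nothing.
It also fails if it takes over 141 s, if anything falls off the work surface, if the arm or the gripper's body presses on something with over 40 N, if the wrist force passes 120 N, or if a joint passes its speed limit or range.

### The arm

A 7-joint arm with a two-finger parallel gripper is mounted at the origin on the work surface. World frame = base frame: x ahead of the robot, y to its left, z up, the work surface at z = 0. Lengths are in m, angles in rad, forces in N, time in s.
With the tool pointing down it reaches from about 0.425 to 0.8 m from the base axis. Payload 8.3 kg.
Tool frame: the origin (TCP) lies at the centre of the arm's flange, where the gripper is bolted on; the fingertips stand 173 mm ahead of it and the grasp point (between the pads) lies 155 mm ahead of it; z points along the fingers, y is the line along which they close (so a half turn about z gives the same grasp; the last joint's range is limited). The gripper opens to 85 mm and grips with 20 to 120 N. Pads are 22 mm wide; open, the fingers measure 114 mm over their backs; the gripper's body (76 mm by 85 mm) begins 54 mm behind the grasp point. The pads swing forward as they close: fully open they stand 13 mm farther back than shut.
Start: joints at [-1.276, 0.383, 0.016, 1.37, -0.006, 1.388, -0.046], TCP at [0.219, 0.585, 0.405] pointing down, gripper open.
Joint ranges: [-2.95, 2.95], [-0.25, 2.06], [-1.52, 1.56], [0.18, 2.33], [-1.44, 4.58], [0.02, 2.06], [-3.01, 3.01]. Speed limits (rad/s): [2.39, 2.39, 3.01, 3.01, 3.14, 3.14, 3.14].

### API

Orientations are given as a 3x3 rotation matrix whose columns are the frame's x, y, z axes.
In Python, from plant import * gives the robot as it stands.
- The arm moves only by the tool send_rows, never from a script. Its argument "moves" is a list of rows, each an object with "dp": the shift along the tool's x, y, z in cm, a list of three; "spin": the turn about the tool's z in degrees; "fingers": the gripper's target within -1 to 1 (fully open at 1, half-way at 0, shut at -1). A call has 1 to 20 rows; each row is the pose to reach, as a shift and turn from the pose commanded when the call began, along the tool's axes at that moment; what a row does not reach only later rows make up. A row lasts 1/8 s, in which the tool goes at most 62.5 mm and 10.7 degrees, less where a joint would pass 70% of its speed; a pose out of reach is approached as far as the arm can. A call with a gripper value outside its range is refused whole. The fingers move at their own pace and stop on an object; "force" is the grip in N (left out, the last holds). Time passes only in rows, so rows that repeat a pose let the fingers close. It gives the time, the measured TCP pose, the force, the opening and the grip force at its end, in the units of the state.
- sense(): the state, without advancing time (a new reading comes with each control period).
- get_image(name): name is "scene" or "side" or "wrist"; returns the picture (420x560x3 uint8, red, green, blue); there is no depth.
- camera_model(name): a dict with "mtx" (3x3 intrinsics, pixels), "cam_to_world" (4x4, takes a point from camera to world coordinates). Camera axes: x right, y down, z forward; pixel columns grow to the right and rows downward; lengths in m; the calibration is good to about 2 mm. A picture is of the moment at which its call begins: read the wrist's pose just before it. camera_model takes no time and is no camera call; for the wrist camera it gives the pose at the moment of the call.
- hand_in(): hands the job in; it is judged then, once.
Trained networks look in the newest picture that a camera, given by its name, has taken for a name from the list of things; names that differ only in an ending like _2 or _b are one class to them, and where a whole thing is asked for, a point or a joint stands for the part that bears it (a point fixed in the world has none). Each returns a list of dicts, best first, with "score" (0 to 1); they miss things now and then, are a little off and sometimes report something else, mostly with a low value. They report only what shows in the picture. A call takes as long as a camera call. They do not tell look-alikes from the thing itself.
- recognise(camera, query): "centre" ([row, column] in pixels, amid what is visible of it).
- mark_of(camera, query): "centre" ([row, column] in pixels: a listed point, or the origin of a listed thing).
The state is a dict: "clock": time; "joint_pos": joint angles; "dq": joint speeds; "tau": joint torques, N m; "position": TCP position; "eef_rot": TCP orientation; "contact_force": force on the tool from outside, world axes, zero at the start; "ft_torque": the same for the moment, N m; "grip_width": finger opening in m; "grip_force": force on a finger pad.
Only numpy, scipy, OpenCV 4.12 (cv2) and the standard library are available. Lean on these libraries where they do the work, as an engineer would, in place of code of your own. Each camera call takes 0.05 s, during which the arm holds its last target. There are 200 camera calls.

## Working session

There is one attempt and no reset: what is moved stays moved. The work goes in short steps, Python scripts to look and compute and a tool call to move; the robot and the scene stay as the last step left them, time stands still between calls to the robot, and variables do not carry over. Pictures are saved under pics/ and viewed, at most 16 in all, crops included, and the job is handed in when it is done.

Besides the shell and the picture viewer there is one more tool, called after "Call:" as name([rows], argument=value, ...), one row to a line, values as JSON. send_rows: Moves the arm, as the interface text tells. Its arguments: {"type":"object","properties":{"moves":{"type":"array"},"force":{"type":"number"}},"required":["moves"]}

```bash
ls; mkdir -p pics
python3 - <<'E'
from plant import *
import cv2,numpy as np
s=sense();print(s['clock'],s['position'],s['eef_rot'],s['grip_width'])
for c in['scene','side']:
    im=get_image(c);cv2.imwrite(f'pics/{c}0.png',im[:,:,::-1])
    m=camera_model(c);print(c,np.round(m['mtx'],1).tolist(),np.round(m['cam_to_world'],3).tolist())
    for q in['board','tray','stand','trough','bottle','tin','tube','brick','reducer']:
        print(q,[(np.round(r['centre']).tolist(),round(r['score'],2)) for r in mark_of(c,q)[:3]])
E
```

```text
pics
0.0 [0.21876664 0.58527714 0.40368602] [[-9.36704063e-01  3.50121520e-01 -6.48247588e-04]
 [ 3.50122117e-01  9.36702244e-01 -1.84646132e-03]
 [-3.92708736e-05 -1.95655364e-03 -9.99998085e-01]] 0.08539375027570782
scene [[506.8, 0.0, 287.7], [0.0, 506.8, 208.2], [0.0, 0.0, 1.0]] [[-0.478, 0.685, -0.55, 1.074], [0.878, 0.376, -0.295, 0.35], [0.004, -0.625, -0.781, 0.971], [0.0, 0.0, 0.0, 1.0]]
board [([252.0, 246.0], 0.92)]
tray [([179.0, 160.0], 0.6)]
stand [([312.0, 406.0], 0.75)]
trough [([224.0, 446.0], 0.88), ([220.0, 369.0], 0.67), ([256.0, 251.0], 0.6)]
bottle [([250.0, 290.0], 0.74)]
tin [([221.0, 223.0], 0.79)]
tube [([236.0, 257.0], 0.9)]
brick [([283.0, 302.0], 0.65)]
reducer [([233.0, 188.0], 0.76)]
side [[445.4, 0.0, 282.0], [0.0, 445.4, 203.7], [0.0, 0.0, 1.0]] [[0.777, -0.355, 0.52, -0.085], [-0.63, -0.426, 0.649, -0.646], [-0.008, -0.832, -0.554, 0.606], [0.0, 0.0, 0.0, 1.0]]
board [([212.0, 327.0], 0.69), ([202.0, 289.0], 0.69)]
tray [([299.0, 418.0], 0.68)]
stand [([155.0, 232.0], 0.6)]
trough [([204.0, 203.0], 0.87), ([191.0, 142.0], 0.85), ([202.0, 334.0], 0.57)]
bottle [([203.0, 291.0], 0.91)]
tin [([227.0, 345.0], 0.67)]
tube [([212.0, 317.0], 0.93)]
brick [([181.0, 295.0], 0.56)]
reducer [([232.0, 389.0], 0.9)]
```

View pics/scene0.png

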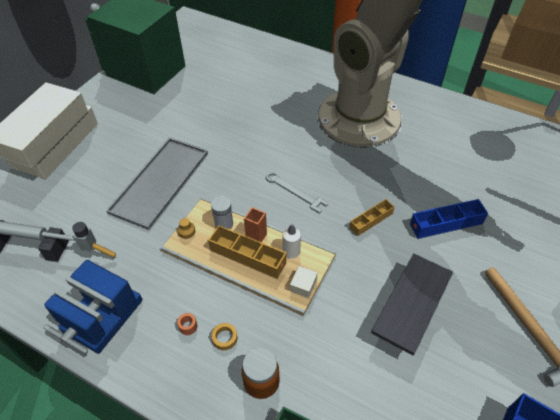

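View pics/side0.png

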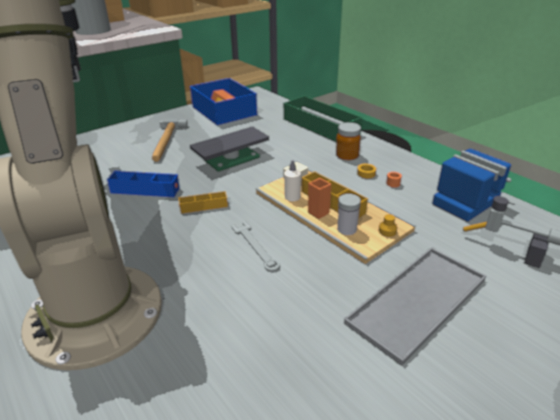

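```bash
cat > h.py <<'E'
from plant import *
import cv2,numpy as np
def ray(c,rc,m=None):
    m=m or camera_model(c);T=np.array(m['cam_to_world']);K=np.array(m['mtx'])
    d=T[:3,:3]@np.linalg.inv(K)@np.array([rc[1],rc[0],1.]);return T[:3,3],d
def onz(c,rc,z,m=None):
    o,d=ray(c,rc,m);return o+d*(z-o[2])/d[2]
def proj(c,P,m=None):
    m=m or camera_model(c);T=np.linalg.inv(np.array(m['cam_to_world']));p=np.array(m['mtx'])@(T[:3,:3]@np.asarray(P,float)+T[:3,3]);return p[1]/p[2],p[0]/p[2]
E
python3 - <<'E'
from h import *
d={'board':(0,(252,246),(212,327)),'board2':(0,(252,246),(202,289)),'tray':(0,(179,160),(299,418)),'stand':(0,(312,406),(155,232)),'bottle':(.015,(250,290),(203,291)),'tin':(.015,(221,223),(227,345)),'tube':(.015,(236,257),(212,317)),'brick':(.015,(283,302),(181,295)),'reducer':(.015,(233,188),(232,389)),'trough':(.015,(256,251),(202,334)),'tr2':(0,(224,446),(191,142)),'tr3':(0,(220,369),(204,203))}
for k,(z,a,b) in d.items(): print(k,onz('scene',a,z).round(3),onz('side',b,z).round(3))
E
```

```text
board [ 0.548 -0.04   0.   ] [ 0.543 -0.033  0.   ]
board2 [ 0.548 -0.04   0.   ] [0.501 0.058 0.   ]
tray [ 0.463 -0.351  0.   ] [ 0.476 -0.345  0.   ]
stand [0.516 0.335 0.   ] [0.533 0.358 0.   ]
bottle [0.504 0.05  0.015] [0.488 0.034 0.015]
tin [ 0.508 -0.128  0.015] [ 0.518 -0.116  0.015]
tube [ 0.506 -0.035  0.015] [ 0.51  -0.034  0.015]
brick [0.567 0.114 0.015] [0.562 0.106 0.015]
reducer [ 0.576 -0.18   0.015] [ 0.578 -0.19   0.015]
trough [ 0.56  -0.019  0.015] [ 0.57  -0.029  0.015]
tr2 [0.249 0.338 0.   ] [0.243 0.339 0.   ]
tr3 [0.327 0.171 0.   ] [0.333 0.186 0.   ]
```

The scene view shows the board in the middle, with the tin (row 213, col 222), tube (224, 256) and bottle (242, 291) in front of the trough (252, 246). The reducer is on the left, the brick on the right, the tray at (182, 158) and the stand at (303, 412). The small brass trough at (217, 372) and the blue one are decoys.

```bash
cat >> h.py <<'E'
def rel(p,yaw,s=None,flip=False):
    """dp (cm) and spin (deg) to bring grasp point to p with tool y along yaw (deg, mod 180)"""
    s=s or sense();R=np.array(s['eef_rot']);t=np.array(s['position'])
    tgt=np.array(p,float)+[0,0,.155]
    cur=np.degrees(np.arctan2(R[1,1],R[0,1]))
    d=(yaw-cur+90)%180-90   # world ccw
    return (R.T@(tgt-t)*100).round(2).tolist(), round(-d,1)
E
python3 - <<'E'
from h import *
for n,z,P in[('board',.015,[(203,203),(254,334),(305,305),(250,162)]),('tray',.014,[(140,170),(153,207),(226,149),(212,109)]),('stand',.06,[(257,416),(268,452),(348,409),(331,373)])]:
    Q=np.array([onz('scene',p,z)[:2] for p in P]);print(n,Q.round(3).tolist(),Q.mean(0).round(3))
    for i in range(4):
        v=Q[(i+1)%4]-Q[i];print(np.linalg.norm(v).round(3),np.degrees(np.arctan2(v[1],v[0])).round(1))
s=sense();m=camera_model('wrist');T=np.eye(4);T[:3,:3]=s['eef_rot'];T[:3,3]=s['position']
print(np.linalg.inv(T).dot(m['cam_to_world']).round(3).tolist(),m['mtx'],s['joint_pos'])
for t in(90,75,105):print(rel([.51,-.03,.25],t))
E
```

```text
board [[0.485, -0.201], [0.466, 0.143], [0.611, 0.144], [0.643, -0.204]] [ 0.551 -0.029]
0.344 93.2
0.145 0.5
0.349 -84.7
0.158 178.9
tray [[0.345, -0.405], [0.338, -0.289], [0.603, -0.273], [0.616, -0.383]] [ 0.475 -0.337]
0.116 93.6
0.266 3.6
0.111 -83.4
0.272 -175.4
stand [[0.417, 0.31], [0.407, 0.386], [0.618, 0.367], [0.619, 0.294]] [0.515 0.339]
0.077 97.6
0.212 -4.9
0.073 -89.5
0.203 175.7
[[-0.0, -0.96, -0.28, 0.071], [1.0, -0.0, 0.001, 0.0], [-0.001, -0.28, 0.96, 0.031], [0.0, 0.0, 0.0, 1.0]] [[289.62983892   0.         279.17335059]
 [  0.         289.62983892 201.70913662]
 [  0.           0.           1.        ]] [-1.27589375  0.38338261  0.01639893  1.37013047 -0.00625515  1.38821449
 -0.04652957]
([-48.82, -47.45, -0.03], np.float64(-20.5))
([-48.82, -47.45, -0.03], np.float64(-5.5))
([-48.82, -47.45, -0.03], np.float64(-35.5))
```

Call:
send_rows([
  {"dp": [-7, -6.8, 0], "spin": -5, "fingers": 1},
  {"dp": [-12, -11.6, 0], "spin": -12},
  {"dp": [-18, -17.4, 0], "spin": -20.5},
  {"dp": [-24, -23.2, 0], "spin": -20.5},
  {"dp": [-30, -29, 0], "spin": -20.5},
  {"dp": [-36, -34.8, 0], "spin": -20.5},
  {"dp": [-42, -40.6, 0], "spin": -20.5},
  {"dp": [-47, -45.5, 0], "spin": -20.5},
  {"dp": [-48.8, -47.5, 0], "spin": -20.5},
  {"dp": [-48.8, -47.5, 0], "spin": -20.5},
  {"dp": [-48.8, -47.5, 0], "spin": -20.5},
])

```text
invalid input
```

Run:
```python
from h import *
s=sense();m=camera_model('wrist');im=get_image('wrist');cv2.imwrite('pics/w1.png',im[:,:,::-1])
print(s['clock'],s['position'],np.array(s['eef_rot']).round(3).tolist())
for q,z in[('board',0),('tray',0),('stand',0),('trough',.015),('bottle',.015),('tin',.015),('tube',.015),('brick',.015),('reducer',.015)]:
    print(q,[(np.round(r['centre']).tolist(),round(r['score'],2),onz('wrist',r['centre'],z,m).round(3).tolist()) for r in mark_of('wrist',q)[:3]])
```

```text
1.0 [0.21885176 0.58540875 0.40467639] [[-0.937, 0.35, -0.0], [0.35, 0.937, -0.0], [0.0, -0.0, -1.0]]
board []
tray []
stand []
trough []
bottle []
tin []
tube []
brick []
reducer []
```

View pics/w1.png

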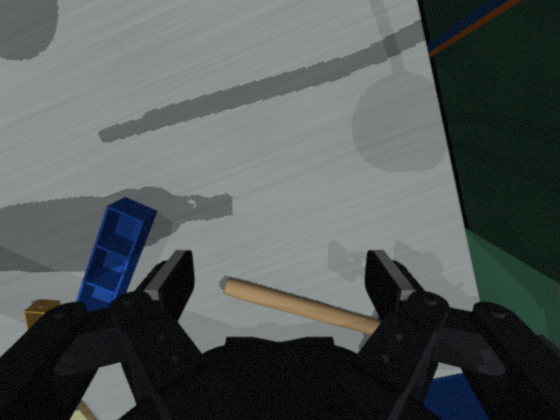

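The wrist view shows only bench, hammer and blue decoy, with the open fingers at the bottom. The move was refused, so I'll give every row all its fields.

Call:
send_rows([
  {"dp": [-6, -4.3, 0], "spin": -5, "fingers": 1},
  {"dp": [-12, -8.6, 0], "spin": -12, "fingers": 1},
  {"dp": [-18, -13, 0], "spin": -20.5, "fingers": 1},
  {"dp": [-24, -17.3, 0], "spin": -20.5, "fingers": 1},
  {"dp": [-30, -21.6, -1], "spin": -20.5, "fingers": 1},
  {"dp": [-36, -26, -2], "spin": -20.5, "fingers": 1},
  {"dp": [-42, -30.5, -3], "spin": -20.5, "fingers": 1},
  {"dp": [-48, -35, -4], "spin": -20.5, "fingers": 1},
  {"dp": [-54, -40, -5], "spin": -20.5, "fingers": 1},
  {"dp": [-58, -43.5, -5], "spin": -20.5, "fingers": 1},
  {"dp": [-59, -43.5, -5], "spin": -20.5, "fingers": 1},
  {"dp": [-59, -43.5, -5], "spin": -20.5, "fingers": 1},
  {"dp": [-59, -43.5, -5], "spin": -20.5, "fingers": 1},
])

```text
clock: 3.12
position: [0.62, -0.0334, 0.4544]
eef_rot: [[-1.0, 0.007, -0.0], [0.007, 1.0, -0.003], [0.0, -0.003, -1.0]]
contact_force: [-0.3, 0.8, -0.1]
grip_width: 0.0856
grip_force: 0.0
```

```bash
cat > look.py <<'E'
from h import *
import sys
s=sense();m=camera_model('wrist');im=get_image('wrist');cv2.imwrite(f'pics/{sys.argv[1]}.png',im[:,:,::-1])
print(s['clock'],s['position'].round(4),np.array(s['eef_rot']).round(3).tolist(),s['joint_pos'].round(2))
import pickle;pickle.dump(m,open(f'pics/{sys.argv[1]}.pkl','wb'))
for q,z in[('board',0),('tray',0),('stand',0),('trough',.015),('bottle',.015),('tin',.015),('tube',.015),('brick',.015),('reducer',.015)]:
    print(q,[(np.round(r['centre']).tolist(),round(r['score'],2),onz('wrist',r['centre'],z,m).round(3).tolist()) for r in mark_of('wrist',q)[:3]])
E
python3 look.py w2
```

```text
3.125 [ 0.62   -0.0334  0.4544] [[-1.0, 0.007, -0.0], [0.007, 1.0, -0.003], [0.0, -0.003, -1.0]] [-0.32  0.38  0.45  1.31 -0.16  1.49  1.68]
board [([121.0, 280.0], 0.98, [0.554, -0.033, 0.0])]
tray [([58.0, 42.0], 0.96, [0.472, -0.348, 0.0])]
stand [([90.0, 553.0], 0.62, [0.516, 0.341, 0.0])]
trough [([131.0, 283.0], 0.92, [0.568, -0.029, 0.015])]
bottle [([82.0, 344.0], 0.65, [0.506, 0.052, 0.015])]
tin [([96.0, 211.0], 0.79, [0.521, -0.124, 0.015])]
tube [([87.0, 278.0], 0.83, [0.512, -0.034, 0.015])]
brick [([135.0, 390.0], 0.71, [0.574, 0.119, 0.015])]
reducer [([142.0, 167.0], 0.73, [0.581, -0.189, 0.015])]
```

View pics/w2.png

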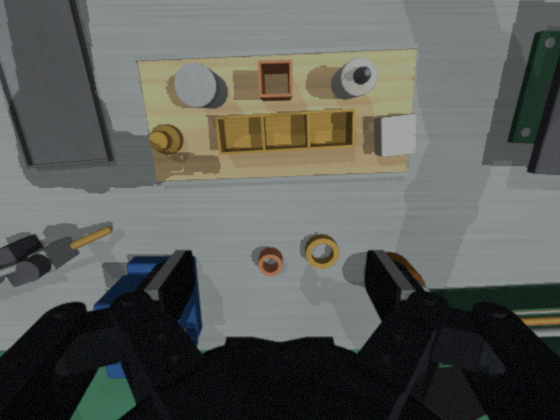

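The overview shows the tin (row 85, col 196), tube (80, 275), bottle (77, 358), trough (131, 286), reducer (138, 165) and brick (135, 396). The tray is at top left and the stand at top right. I'll fit these precisely from an enlarged crop.

Run:
```python
from h import *
import pickle;m=pickle.load(open('pics/w2.pkl','rb'))
im=cv2.imread('pics/w2.png');c=cv2.resize(im[40:190,130:420],None,fx=2.75,fy=2.75,interpolation=cv2.INTER_CUBIC);cv2.imwrite('pics/w2c.png',c)
for n,z,P in[('board',.015,[(60,137),(48,416),(172,408),(182,153)]),('trough',.057,[(116,217),(109,355),(145,354),(153,221)]),('tube',.095,[(61,259),(61,292),(98,292),(101,259)]),('tin',.093,[(85,196)]),('spout',.116,[(75,362)]),('brick',.047,[(116,381),(115,415),(153,414),(156,382)])]:
    Q=np.array([onz('wrist',p,z,m)[:2] for p in P]);print(n,Q.round(3).tolist(),Q.mean(0).round(4))
    for i in range(len(P)if len(P)>1 else 0):
        v=Q[(i+1)%4]-Q[i];print(np.linalg.norm(v).round(3),np.degrees(np.arctan2(v[1],v[0])).round(1))
```

```text
board [[0.478, -0.216], [0.466, 0.141], [0.626, 0.15], [0.638, -0.216]] [ 0.552  -0.0353]
0.357 91.8
0.16 3.1
0.366 -88.1
0.16 179.9
trough [[0.548, -0.109], [0.541, 0.058], [0.584, 0.06], [0.592, -0.107]] [ 0.566  -0.0245]
0.167 92.4
0.043 2.1
0.167 -87.0
0.045 -177.4
tube [[0.494, -0.054], [0.494, -0.02], [0.53, -0.019], [0.533, -0.055]] [ 0.5125 -0.037 ]
0.034 89.6
0.036 0.3
0.036 -85.5
0.039 178.5
tin [[0.516, -0.122]] [ 0.516  -0.1216]
spout [[0.51, 0.048]] [0.5104 0.0482]
brick [[0.549, 0.094], [0.548, 0.136], [0.595, 0.14], [0.599, 0.099]] [0.5728 0.1172]
0.042 91.2
0.047 5.5
0.041 -85.0
0.05 -173.3
```

View pics/w2c.png

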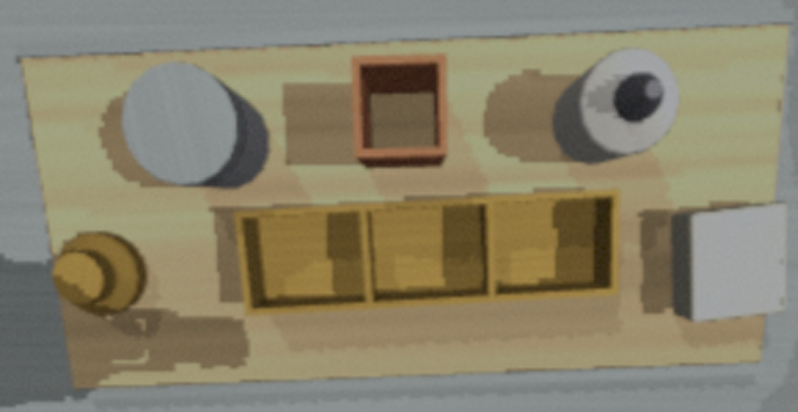

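The pixel fits agree: tin at (0.516, -0.123), tube at (0.512, -0.036), bottle at (0.509, 0.050), row yaw about 92°, trough at (0.567, -0.027). Next I'll take the tin.

Run:
```python
from h import *
for p in[(.516,-.123,.20),(.516,-.123,.068),(.552,-.340,.2)]:print(rel(p,92))
```

```text
([10.31, -9.5, 9.99], np.float64(-1.9))
([10.32, -9.51, 23.19], np.float64(-1.9))
([6.74, -31.21, 9.98], np.float64(-1.9))
```

Call:
send_rows([
  {"dp": [4, -3.6, 2], "spin": -1, "fingers": 0.7},
  {"dp": [8, -7.2, 4], "spin": -1.9, "fingers": 0.7},
  {"dp": [10.3, -9.5, 6], "spin": -1.9, "fingers": 0.7},
  {"dp": [10.3, -9.5, 10], "spin": -1.9, "fingers": 0.7},
  {"dp": [10.3, -9.5, 14], "spin": -1.9, "fingers": 0.7},
  {"dp": [10.3, -9.5, 18], "spin": -1.9, "fingers": 0.7},
  {"dp": [10.3, -9.5, 20.5], "spin": -1.9, "fingers": 0.7},
  {"dp": [10.3, -9.5, 22.2], "spin": -1.9, "fingers": 0.7},
  {"dp": [10.3, -9.5, 23.2], "spin": -1.9, "fingers": 0.7},
  {"dp": [10.3, -9.5, 23.2], "spin": -1.9, "fingers": 0.7},
  {"dp": [10.3, -9.5, 23.2], "spin": -1.9, "fingers": 0.7},
])

```text
clock: 5.0
position: [0.5166, -0.1238, 0.2236]
eef_rot: [[-0.999, -0.033, 0.002], [-0.033, 0.999, -0.0], [-0.002, -0.0, -1.0]]
contact_force: [0.2, 0.8, -0.0]
grip_width: 0.0725
grip_force: 0.0
```

Run:
```python
from h import *
s=sense();im=get_image('wrist');cv2.imwrite('pics/w3.png',im[:,:,::-1])
print(s['clock'],s['position'],s['contact_force'],s['grip_width'],s['joint_pos'].round(2))
```

```text
5.0 [ 0.51661715 -0.12379127  0.22360764] [ 0.20816265  0.78795708 -0.03156587] 0.07252210301069485 [-0.2   0.37  0.46  1.86 -0.2   0.95  1.95]
```

View pics/w3.png

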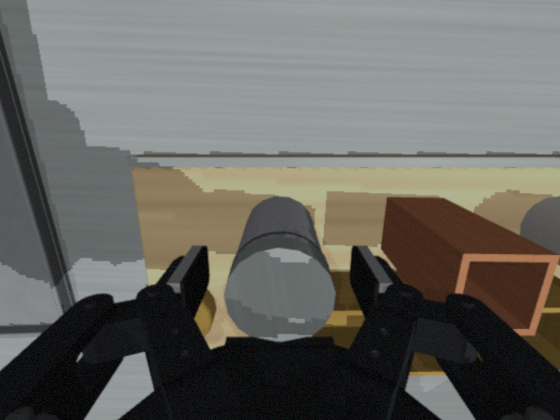

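The open fingers straddle the tin evenly: pads at columns 195 and 365, tin at 281. The board edge is level in the picture, so the yaw is right. Now I'll grip and lift.

Call:
send_rows([
  {"dp": [0, 0, 0], "spin": 0, "fingers": -0.3},
  {"dp": [0, 0, 0], "spin": 0, "fingers": -0.3},
  {"dp": [0, 0, 0], "spin": 0, "fingers": -0.3},
  {"dp": [0, 0, 0], "spin": 0, "fingers": -0.3},
  {"dp": [0, 0, -1], "spin": 0, "fingers": -0.3},
  {"dp": [0, 0, -3], "spin": 0, "fingers": -0.3},
  {"dp": [0, 0, -6], "spin": 0, "fingers": -0.3},
  {"dp": [0, 0, -10], "spin": 0, "fingers": -0.3},
  {"dp": [0, 0, -13], "spin": 0, "fingers": -0.3},
  {"dp": [0, 0, -13], "spin": 0, "fingers": -0.3},
], force=45)

```text
clock: 6.3
position: [0.5167, -0.124, 0.3553]
eef_rot: [[-0.999, -0.033, 0.005], [-0.033, 0.999, -0.0], [-0.005, -0.0, -1.0]]
contact_force: [0.7, -0.4, -2.2]
grip_width: 0.0434
grip_force: 46.1
```

Run:
```python
from h import *
for p in[(.552,-.341,.195),(.552,-.341,.058)]:print(rel(p,92))
```

```text
([-2.81, -21.8, 0.55], np.float64(-0.1))
([-2.75, -21.8, 14.25], np.float64(-0.1))
```

Call:
send_rows([
  {"dp": [-0.7, -5.5, 0], "spin": 0, "fingers": -0.3},
  {"dp": [-1.4, -11, 0], "spin": 0, "fingers": -0.3},
  {"dp": [-2.1, -16.5, 0], "spin": 0, "fingers": -0.3},
  {"dp": [-2.8, -21, 0], "spin": 0, "fingers": -0.3},
  {"dp": [-2.8, -21.8, 2], "spin": 0, "fingers": -0.3},
  {"dp": [-2.8, -21.8, 6], "spin": 0, "fingers": -0.3},
  {"dp": [-2.8, -21.8, 10], "spin": 0, "fingers": -0.3},
  {"dp": [-2.8, -21.8, 12.5], "spin": 0, "fingers": -0.3},
  {"dp": [-2.8, -21.8, 13.5], "spin": 0, "fingers": -0.3},
  {"dp": [-2.8, -21.8, 13.5], "spin": 0, "fingers": -0.3},
  {"dp": [-2.8, -21.8, 13.5], "spin": 0, "fingers": -0.3},
])

```text
clock: 7.68
position: [0.5518, -0.3408, 0.2189]
eef_rot: [[-0.999, -0.033, 0.002], [-0.033, 0.999, -0.001], [-0.001, -0.001, -1.0]]
contact_force: [-0.2, -0.2, -1.9]
grip_width: 0.0437
grip_force: 46.6
```

Run:
```python
from h import *
s=sense();im=get_image('wrist');cv2.imwrite('pics/w4.png',im[:,:,::-1])
print(s['clock'],s['position'],s['contact_force'],s['grip_width'],s['joint_pos'].round(2))
```

```text
7.675 [ 0.55175313 -0.34075963  0.2188571 ] [-0.19658202 -0.19650634 -1.93407089] 0.04366293969710462 [ 0.14  0.62  0.52  1.54 -0.34  1.07  2.35]
```

View pics/w4.png

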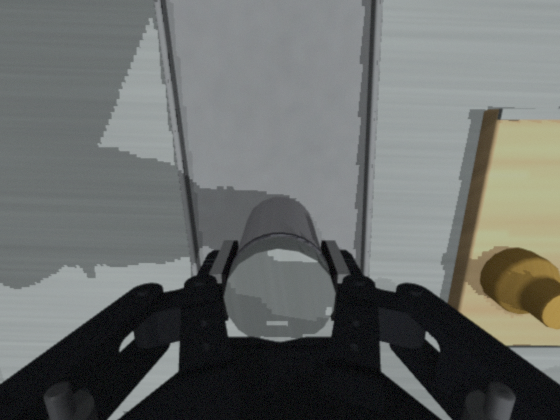

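The tin hangs centred over the tray: walls near columns 192 and 362, tin at 279. I'll lower it the last 5 mm, release and go up.

Call:
send_rows([
  {"dp": [0, 0, 0.3], "spin": 0, "fingers": -0.3},
  {"dp": [0, 0, 0.5], "spin": 0, "fingers": -0.3},
  {"dp": [0, 0, 0.5], "spin": 0, "fingers": -0.3},
  {"dp": [0, 0, 0.5], "spin": 0, "fingers": 0.7},
  {"dp": [0, 0, 0.5], "spin": 0, "fingers": 0.7},
  {"dp": [0, 0, 0.5], "spin": 0, "fingers": 0.7},
  {"dp": [0, 0, -2], "spin": 0, "fingers": 0.7},
  {"dp": [0, 0, -6], "spin": 0, "fingers": 0.7},
  {"dp": [0, 0, -10], "spin": 0, "fingers": 0.7},
  {"dp": [0, 0, -10], "spin": 0, "fingers": 0.7},
])

```text
clock: 8.98
position: [0.552, -0.3416, 0.3219]
eef_rot: [[-0.999, -0.033, 0.006], [-0.033, 0.999, -0.003], [-0.006, -0.004, -1.0]]
contact_force: [0.5, -0.3, 1.1]
grip_width: 0.0724
grip_force: 0.0
```

Run:
```python
from h import *
for p in[(.512,-.036,.068)]:print(rel(p,92))
```

```text
([3.05, 30.71, 9.77], np.float64(-0.1))
```

Call:
send_rows([
  {"dp": [0.6, 6, -1], "spin": 0, "fingers": 0.7},
  {"dp": [1.2, 12, -1], "spin": 0, "fingers": 0.7},
  {"dp": [1.8, 18, -1], "spin": 0, "fingers": 0.7},
  {"dp": [2.4, 24, -1], "spin": 0, "fingers": 0.7},
  {"dp": [3, 29.5, -1], "spin": 0, "fingers": 0.7},
  {"dp": [3, 30.6, 1], "spin": 0, "fingers": 0.7},
  {"dp": [3, 30.6, 5], "spin": 0, "fingers": 0.7},
  {"dp": [3, 30.6, 8], "spin": 0, "fingers": 0.7},
  {"dp": [3, 30.6, 9.7], "spin": 0, "fingers": 0.7},
  {"dp": [3, 30.6, 9.7], "spin": 0, "fingers": 0.7},
  {"dp": [3, 30.6, 9.7], "spin": 0, "fingers": 0.7},
])

```text
clock: 10.35
position: [0.5118, -0.0359, 0.2216]
eef_rot: [[-0.999, -0.033, 0.001], [-0.033, 0.999, -0.0], [-0.001, -0.0, -1.0]]
contact_force: [1.3, -0.3, 0.3]
grip_width: 0.0726
grip_force: 0.0
```

Run:
```python
from h import *
s=sense();im=get_image('wrist');cv2.imwrite('pics/w5.png',im[:,:,::-1])
print(s['clock'],s['position'],s['contact_force'],s['joint_pos'].round(2))
im2=get_image('side');cv2.imwrite('pics/comb.png',np.hstack([im[:,:,::-1],im2[150:400,240:500,::-1].repeat(1,0) if 0 else cv2.resize(im2[170:380,260:500,::-1],(240,420))]))
```

```text
10.35 [ 0.5117605  -0.03594393  0.22164486] [ 1.26181697 -0.2826984   0.34906411] [-0.37  0.34  0.45  1.91 -0.18  0.93  1.77]
```

View pics/comb.png

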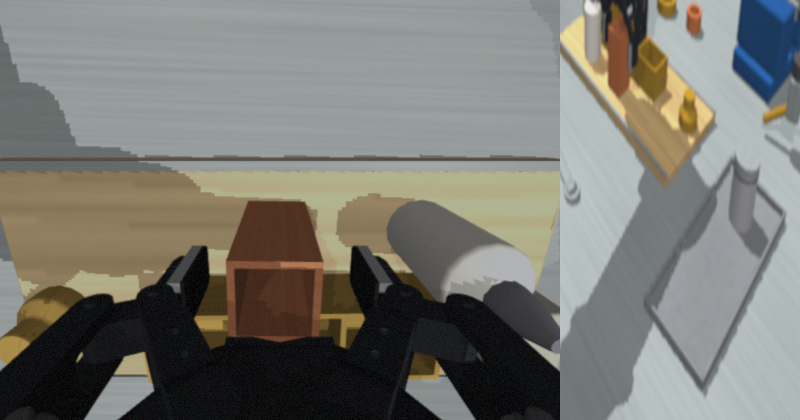

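The tube is between the pads (column 276, sides parallel to them), and the side view shows the tin upright in the tray. I'll grip the tube and carry it to the middle of the tray.

Call:
send_rows([
  {"dp": [0, 0, 0], "spin": 0, "fingers": -0.5},
  {"dp": [0, 0, 0], "spin": 0, "fingers": -0.5},
  {"dp": [0, 0, 0], "spin": 0, "fingers": -0.5},
  {"dp": [0, 0, 0], "spin": 0, "fingers": -0.5},
  {"dp": [0, 0, 0], "spin": 0, "fingers": -0.5},
  {"dp": [0, 0, -1], "spin": 0, "fingers": -0.5},
  {"dp": [0, 0, -3], "spin": 0, "fingers": -0.5},
  {"dp": [0, 0, -6], "spin": 0, "fingers": -0.5},
  {"dp": [0, 0, -10], "spin": 0, "fingers": -0.5},
  {"dp": [0, 0, -13], "spin": 0, "fingers": -0.5},
  {"dp": [0, 0, -13], "spin": 0, "fingers": -0.5},
  {"dp": [0, 0, -13], "spin": 0, "fingers": -0.5},
], force=50)

```text
clock: 11.95
position: [0.5107, -0.0356, 0.3495]
eef_rot: [[-0.999, -0.033, -0.002], [-0.033, 0.999, -0.0], [0.002, 0.0, -1.0]]
contact_force: [-0.0, -1.3, -3.5]
grip_width: 0.0356
grip_force: 50.5
```

Run:
```python
from h import *
for p in[(.472,-.345,.057)]:print(rel(p,92))
```

```text
([4.87, -30.79, 13.76], np.float64(-0.1))
```

Call:
send_rows([
  {"dp": [1, -6, 0], "spin": 0, "fingers": -0.5},
  {"dp": [2, -12, 0], "spin": 0, "fingers": -0.5},
  {"dp": [3, -18, 0], "spin": 0, "fingers": -0.5},
  {"dp": [4, -24, 0], "spin": 0, "fingers": -0.5},
  {"dp": [4.7, -29.5, 0], "spin": 0, "fingers": -0.5},
  {"dp": [4.8, -30.8, 1.5], "spin": 0, "fingers": -0.5},
  {"dp": [4.8, -30.8, 5], "spin": 0, "fingers": -0.5},
  {"dp": [4.8, -30.8, 9], "spin": 0, "fingers": -0.5},
  {"dp": [4.8, -30.8, 12], "spin": 0, "fingers": -0.5},
  {"dp": [4.8, -30.8, 13.3], "spin": 0, "fingers": -0.5},
  {"dp": [4.8, -30.8, 13.3], "spin": 0, "fingers": -0.5},
  {"dp": [4.8, -30.8, 13.3], "spin": 0, "fingers": -0.5},
])

```text
clock: 13.45
position: [0.4739, -0.3454, 0.2188]
eef_rot: [[-0.999, -0.033, 0.001], [-0.033, 0.999, -0.001], [-0.001, -0.001, -1.0]]
contact_force: [0.4, -0.2, -3.0]
grip_width: 0.0354
grip_force: 51.0
```

Call:
send_rows([
  {"dp": [0, 0, 0.4], "spin": 0, "fingers": -0.5},
  {"dp": [0, 0, 0.65], "spin": 0, "fingers": -0.5},
  {"dp": [0, 0, 0.65], "spin": 0, "fingers": -0.5},
  {"dp": [0, 0, 0.65], "spin": 0, "fingers": 0.7},
  {"dp": [0, 0, 0.65], "spin": 0, "fingers": 0.7},
  {"dp": [0, 0, 0.65], "spin": 0, "fingers": 0.7},
  {"dp": [0, 0, -2], "spin": 0, "fingers": 0.7},
  {"dp": [0, 0, -6], "spin": 0, "fingers": 0.7},
  {"dp": [0, 0, -11], "spin": 0, "fingers": 0.7},
  {"dp": [0, 0, -11], "spin": 0, "fingers": 0.7},
  {"dp": [0, 0, -11], "spin": 0, "fingers": 0.7},
])

```text
clock: 14.82
position: [0.4734, -0.345, 0.3275]
eef_rot: [[-0.999, -0.033, 0.0], [-0.033, 0.999, 0.0], [-0.0, 0.0, -1.0]]
contact_force: [-0.1, 0.8, -0.6]
grip_width: 0.0725
grip_force: 0.0
```

Run:
```python
from h import *
for p in[(.509,.0505,.070)]:print(rel(p,92))
```

```text
([-4.87, 39.41, 10.26], np.float64(-0.1))
```

Call:
send_rows([
  {"dp": [-0.7, 6, -0.5], "spin": 0, "fingers": 0.7},
  {"dp": [-1.4, 12, -0.5], "spin": 0, "fingers": 0.7},
  {"dp": [-2.1, 18, -0.5], "spin": 0, "fingers": 0.7},
  {"dp": [-2.9, 24, -0.5], "spin": 0, "fingers": 0.7},
  {"dp": [-3.7, 30, -0.5], "spin": 0, "fingers": 0.7},
  {"dp": [-4.4, 36, -0.5], "spin": 0, "fingers": 0.7},
  {"dp": [-4.9, 39.4, 0], "spin": 0, "fingers": 0.7},
  {"dp": [-4.9, 39.4, 1], "spin": 0, "fingers": 0.7},
  {"dp": [-4.9, 39.4, 5], "spin": 0, "fingers": 0.7},
  {"dp": [-4.9, 39.4, 8.5], "spin": 0, "fingers": 0.7},
  {"dp": [-4.9, 39.4, 10.1], "spin": 0, "fingers": 0.7},
  {"dp": [-4.9, 39.4, 10.1], "spin": 0, "fingers": 0.7},
  {"dp": [-4.9, 39.4, 10.1], "spin": 0, "fingers": 0.7},
])

```text
clock: 16.45
position: [0.5099, 0.0499, 0.2277]
eef_rot: [[-0.999, -0.033, 0.001], [-0.033, 0.999, 0.0], [-0.001, 0.0, -1.0]]
contact_force: [0.2, -0.3, 1.0]
grip_width: 0.0724
grip_force: 0.0
```

Run:
```python
from h import *
s=sense();im=get_image('wrist')
print(s['clock'],s['position'],s['contact_force'],s['joint_pos'].round(2))
im2=get_image('side');cv2.imwrite('pics/comb2.png',np.hstack([im[:,:,::-1],cv2.resize(im2[170:380,260:500,::-1],(240,420))]))
```

```text
16.45 [0.5099462  0.04990475 0.22773013] [ 0.20541546 -0.28904261  1.0415037 ] [-0.53  0.33  0.44  1.91 -0.17  0.94  1.59]
```

View pics/comb2.png

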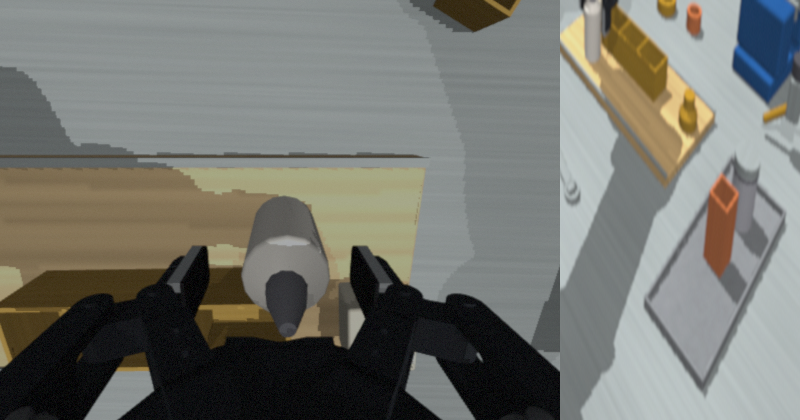

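The bottle sits about 7 px (3 mm) right of the middle of the fingers, so its true y is about 0.053. The tube and tin stand upright in the tray. I'll shift, then grip.

Call:
send_rows([
  {"dp": [0, 0.28, 0.1], "spin": 0, "fingers": 0.7},
  {"dp": [0, 0.28, 0.1], "spin": 0, "fingers": -0.4},
  {"dp": [0, 0.28, 0.1], "spin": 0, "fingers": -0.4},
  {"dp": [0, 0.28, 0.1], "spin": 0, "fingers": -0.4},
  {"dp": [0, 0.28, 0.1], "spin": 0, "fingers": -0.4},
  {"dp": [0, 0.28, 0.1], "spin": 0, "fingers": -0.4},
  {"dp": [0, 0.28, -1], "spin": 0, "fingers": -0.4},
  {"dp": [0, 0.28, -3], "spin": 0, "fingers": -0.4},
  {"dp": [0, 0.28, -7], "spin": 0, "fingers": -0.4},
  {"dp": [0, 0.28, -11], "spin": 0, "fingers": -0.4},
  {"dp": [0, 0.28, -11.9], "spin": 0, "fingers": -0.4},
  {"dp": [0, 0.28, -11.9], "spin": 0, "fingers": -0.4},
  {"dp": [0, 0.28, -11.9], "spin": 0, "fingers": -0.4},
], force=35)

```text
clock: 18.18
position: [0.5088, 0.053, 0.3443]
eef_rot: [[-0.999, -0.033, -0.002], [-0.033, 0.999, -0.001], [0.003, -0.001, -1.0]]
contact_force: [-0.7, -0.1, -0.9]
grip_width: 0.0395
grip_force: 35.5
```

Run:
```python
from h import *
print(rel((.394,-.349,.0618),92),sense()['joint_pos'])
```

```text
([12.78, -39.79, 12.8], np.float64(-0.1)) [-0.57704616  0.18625499  0.46681109  1.78396214 -0.08925651  1.19484966
  1.51991272]
```

Call:
send_rows([
  {"dp": [1.8, -5.7, 0], "spin": 0, "fingers": -0.4},
  {"dp": [3.6, -11.4, 0], "spin": 0, "fingers": -0.4},
  {"dp": [5.5, -17.1, 0], "spin": 0, "fingers": -0.4},
  {"dp": [7.3, -22.8, 0], "spin": 0, "fingers": -0.4},
  {"dp": [9.2, -28.5, 0], "spin": 0, "fingers": -0.4},
  {"dp": [11, -34.2, 0], "spin": 0, "fingers": -0.4},
  {"dp": [12.5, -39, 0], "spin": 0, "fingers": -0.4},
  {"dp": [12.7, -39.8, 0.5], "spin": 0, "fingers": -0.4},
  {"dp": [12.7, -39.8, 4], "spin": 0, "fingers": -0.4},
  {"dp": [12.7, -39.8, 8], "spin": 0, "fingers": -0.4},
  {"dp": [12.7, -39.8, 11], "spin": 0, "fingers": -0.4},
  {"dp": [12.7, -39.8, 12.2], "spin": 0, "fingers": -0.4},
  {"dp": [12.7, -39.8, 12.2], "spin": 0, "fingers": -0.4},
  {"dp": [12.7, -39.8, 12.2], "spin": 0, "fingers": -0.4},
])

```text
clock: 19.92
position: [0.396, -0.3492, 0.2247]
eef_rot: [[-0.999, -0.033, 0.001], [-0.033, 0.999, -0.001], [-0.001, -0.001, -1.0]]
contact_force: [-0.4, -0.1, -0.5]
grip_width: 0.0388
grip_force: 35.6
```

Call:
send_rows([
  {"dp": [0, 0, 0.4], "spin": 0, "fingers": -0.4},
  {"dp": [0, 0, 0.85], "spin": 0, "fingers": -0.4},
  {"dp": [0, 0, 0.85], "spin": 0, "fingers": -0.4},
  {"dp": [0, 0, 0.85], "spin": 0, "fingers": 0.7},
  {"dp": [0, 0, 0.85], "spin": 0, "fingers": 0.7},
  {"dp": [0, 0, 0.85], "spin": 0, "fingers": 0.7},
  {"dp": [0, 0, -2], "spin": 0, "fingers": 0.7},
  {"dp": [0, 0, -6], "spin": 0, "fingers": 0.7},
  {"dp": [0, 0, -10], "spin": 0, "fingers": 0.7},
  {"dp": [0, 0, -15], "spin": 0, "fingers": 0.7},
  {"dp": [0, 0, -20], "spin": 0, "fingers": 0.7},
  {"dp": [0, 0, -20], "spin": 0, "fingers": 0.7},
])

```text
clock: 21.42
position: [0.3958, -0.35, 0.4277]
eef_rot: [[-0.999, -0.033, 0.006], [-0.033, 0.999, -0.003], [-0.006, -0.004, -1.0]]
contact_force: [0.4, -0.2, -1.5]
grip_width: 0.0728
grip_force: 0.0
```

Run:
```python
from h import *
s=sense();print(s['position'],s['joint_pos'].round(2))
print(rel((.566,-.027,.25),2))
```

```text
[ 0.39576162 -0.35002304  0.42766429] [-0.03  0.19  0.82  1.63 -0.15  1.37  2.4 ]
([-18.06, 31.73, 2.26], np.float64(89.9))
```

Call:
send_rows([
  {"dp": [-2, 3.4, 0], "spin": 9, "fingers": 1},
  {"dp": [-4, 6.8, 0], "spin": 18, "fingers": 1},
  {"dp": [-6, 10.2, 0], "spin": 27, "fingers": 1},
  {"dp": [-8, 13.6, 0], "spin": 36, "fingers": 1},
  {"dp": [-10, 17, 0], "spin": 45, "fingers": 1},
  {"dp": [-12, 20.4, 0], "spin": 54, "fingers": 1},
  {"dp": [-14, 23.8, 0], "spin": 63, "fingers": 1},
  {"dp": [-16, 27.2, 0], "spin": 72, "fingers": 1},
  {"dp": [-17.5, 30.5, 1], "spin": 81, "fingers": 1},
  {"dp": [-18.1, 31.9, 2], "spin": 90, "fingers": 1},
  {"dp": [-18.1, 31.9, 2], "spin": 90, "fingers": 1},
  {"dp": [-18.1, 31.9, 2], "spin": 90, "fingers": 1},
  {"dp": [-18.1, 31.9, 2], "spin": 90, "fingers": 1},
])

```text
clock: 23.05
position: [0.5656, -0.0256, 0.4042]
eef_rot: [[-0.033, 0.999, 0.001], [0.999, 0.033, 0.0], [0.0, 0.001, -1.0]]
contact_force: [0.4, -0.1, 0.5]
grip_width: 0.0856
grip_force: 0.0
```

```bash
python3 look.py w6
```

```text
23.05 [ 0.5656 -0.0256  0.4042] [[-0.033, 0.999, 0.001], [0.999, 0.033, 0.0], [0.0, 0.001, -1.0]] [-0.63  0.31  0.79  1.57 -0.23  1.36  0.21]
board [([181.0, 266.0], 0.86, [0.55, -0.035, 0.0])]
tray []
stand []
trough [([177.0, 278.0], 0.63, [0.566, -0.026, 0.015])]
bottle []
tin []
tube []
brick [([54.0, 289.0], 0.68, [0.573, 0.115, 0.015])]
reducer [([288.0, 282.0], 0.73, [0.576, -0.185, 0.015])]
```

View pics/w6.png

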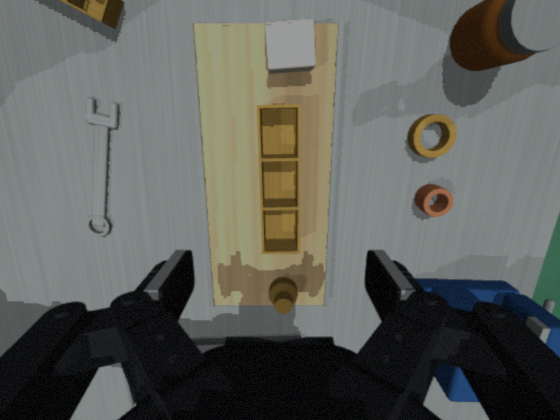

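The trough is at column 279, rows 104–253, parallel to the tool axis, with the brick above it and the reducer below.

Run:
```python
from h import *
import pickle;m=pickle.load(open('pics/w6.pkl','rb'))
for p in[(104,278),(253,281),(104,257),(253,262),(104,299),(253,300)]:print(onz('wrist',p,.057,m).round(4))
print(rel((.5665,-.025,.041),2))
```

```text
[0.5626 0.0592 0.057 ]
[ 0.5716 -0.1101  0.057 ]
[0.5408 0.0585 0.057 ]
[ 0.5488 -0.1109  0.057 ]
[0.5843 0.0599 0.057 ]
[ 0.5944 -0.1094  0.057 ]
([-0.09, 0.06, 20.77], np.float64(-0.1))
```

Call:
send_rows([
  {"dp": [0, 0.15, 5], "spin": -1, "fingers": 1},
  {"dp": [0, 0.15, 10], "spin": -1, "fingers": 1},
  {"dp": [0, 0.15, 14], "spin": -1, "fingers": 1},
  {"dp": [0, 0.15, 17], "spin": -1, "fingers": 1},
  {"dp": [0, 0.15, 19.5], "spin": -1, "fingers": 1},
  {"dp": [0, 0.15, 20.7], "spin": -1, "fingers": 1},
  {"dp": [0, 0.15, 20.7], "spin": -1, "fingers": 1},
  {"dp": [0, 0.15, 20.7], "spin": -1, "fingers": 1},
], force=60)

```text
clock: 24.55
position: [0.5679, -0.0242, 0.1978]
eef_rot: [[-0.051, 0.999, 0.002], [0.999, 0.051, 0.0], [-0.0, 0.002, -1.0]]
contact_force: [0.1, -0.5, -0.1]
grip_width: 0.0854
grip_force: 0.0
```

Run:
```python
from h import *
s=sense();im=get_image('wrist');cv2.imwrite('pics/w7.png',im[:,:,::-1])
print(s['position'],s['contact_force'])
im2=get_image('side');cv2.imwrite('pics/comb3.png',np.hstack([im[:,:,::-1],cv2.resize(im2[170:380,260:500,::-1],(240,420))]))
```

```text
[ 0.56789065 -0.02421601  0.19775126] [ 0.08642085 -0.47020777 -0.05948527]
```

View pics/comb3.png

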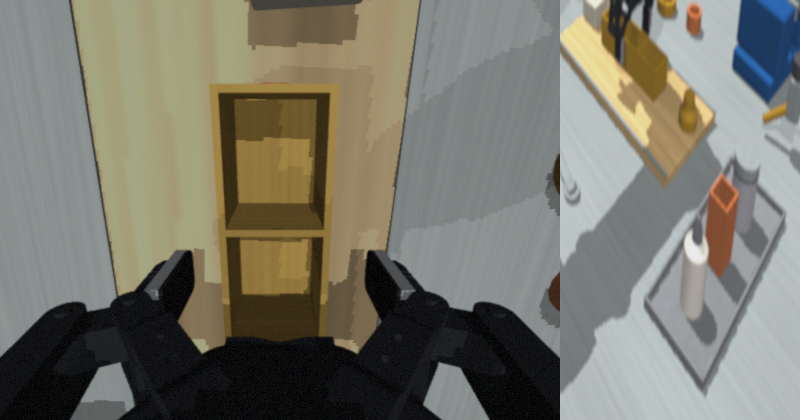

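The fingers straddle the trough with room on both sides, and the bottle, tube and tin all stand upright in the tray. I'll grip and lift the trough.

Call:
send_rows([
  {"dp": [0, 0, 0], "spin": 0, "fingers": -0.3},
  {"dp": [0, 0, 0], "spin": 0, "fingers": -0.3},
  {"dp": [0, 0, 0], "spin": 0, "fingers": -0.3},
  {"dp": [0, 0, 0], "spin": 0, "fingers": -0.3},
  {"dp": [0, 0, 0], "spin": 0, "fingers": -0.3},
  {"dp": [0, 0, 0], "spin": 0, "fingers": -0.3},
  {"dp": [0, 0, -1], "spin": 0, "fingers": -0.3},
  {"dp": [0, 0, -3], "spin": 0, "fingers": -0.3},
  {"dp": [0, 0, -6], "spin": 0, "fingers": -0.3},
  {"dp": [0, 0, -10], "spin": 0, "fingers": -0.3},
  {"dp": [0, 0, -15], "spin": 0, "fingers": -0.3},
  {"dp": [0, 0, -18], "spin": 0, "fingers": -0.3},
  {"dp": [0, 0, -18], "spin": 0, "fingers": -0.3},
  {"dp": [0, 0, -18], "spin": 0, "fingers": -0.3},
], force=60)

```text
clock: 26.4
position: [0.5669, -0.024, 0.3759]
eef_rot: [[-0.051, 0.999, -0.001], [0.999, 0.051, 0.0], [0.0, -0.001, -1.0]]
contact_force: [-0.3, -0.5, -4.1]
grip_width: 0.0451
grip_force: 62.5
```

Run:
```python
from h import *
print(rel((.515,.338,.22),85.5),sense()['joint_pos'].round(2))
```

```text
([36.42, -3.35, 0.11], np.float64(-82.6)) [-0.63  0.34  0.78  1.61 -0.24  1.3   0.24]
```

Call:
send_rows([
  {"dp": [2, -0.2, 0], "spin": -5, "fingers": -0.3},
  {"dp": [6, -0.5, 0], "spin": -13, "fingers": -0.3},
  {"dp": [10, -0.9, 0], "spin": -22, "fingers": -0.3},
  {"dp": [14, -1.3, 0], "spin": -31, "fingers": -0.3},
  {"dp": [18, -1.7, 0], "spin": -40, "fingers": -0.3},
  {"dp": [22, -2, 0], "spin": -49, "fingers": -0.3},
  {"dp": [26, -2.4, 0], "spin": -58, "fingers": -0.3},
  {"dp": [30, -2.8, 0], "spin": -67, "fingers": -0.3},
  {"dp": [34, -3.1, 0], "spin": -76, "fingers": -0.3},
  {"dp": [36.4, -3.3, 0], "spin": -82.6, "fingers": -0.3},
  {"dp": [36.4, -3.3, 3], "spin": -82.6, "fingers": -0.3},
  {"dp": [36.4, -3.3, 6], "spin": -82.6, "fingers": -0.3},
  {"dp": [36.4, -3.3, 8], "spin": -82.6, "fingers": -0.3},
  {"dp": [36.4, -3.3, 8], "spin": -82.6, "fingers": -0.3},
  {"dp": [36.4, -3.3, 8], "spin": -82.6, "fingers": -0.3},
])

```text
clock: 28.28
position: [0.5161, 0.3377, 0.2967]
eef_rot: [[-0.997, 0.079, -0.0], [0.079, 0.997, -0.001], [0.0, -0.001, -1.0]]
contact_force: [1.4, 0.2, -3.1]
grip_width: 0.0452
grip_force: 62.1
```

```bash
python3 look.py w8 | head -4
python3 - <<'E'
from h import *
a=cv2.imread('pics/w8.png');b=get_image('scene');cv2.imwrite('pics/sc8.png',b[:,:,::-1])
cv2.imwrite('pics/comb4.png',np.hstack([a,cv2.resize(b[210:370,340:470,::-1],(240,295)).copy() if 0 else cv2.resize(b[190:400,350:470,::-1],(240,420))]))
E
```

```text
28.275 [0.5161 0.3377 0.2967] [[-0.997, 0.079, -0.0], [0.079, 0.997, -0.001], [0.0, -0.001, -1.0]] [-0.91  0.45  0.37  1.56 -0.17  1.17  0.99]
board []
tray []
stand []
```

View pics/comb4.png

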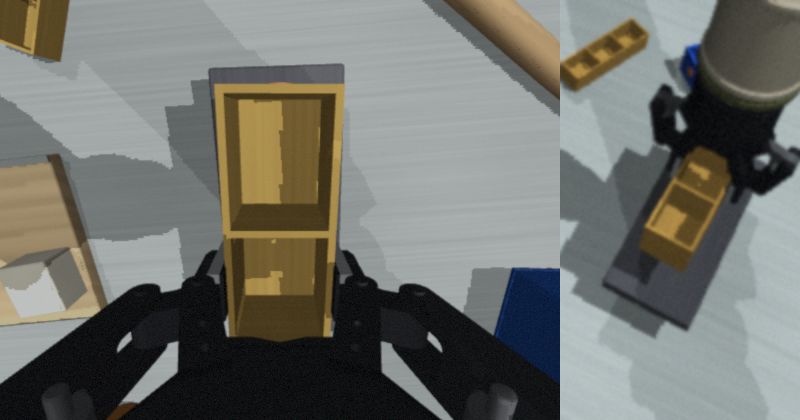

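The trough hangs over the plate and the plate's near edge shows from (row 69, col 209) to (row 65, col 343). I'll work out the plate's centre from that edge.

```bash
python3 - <<'E'
from h import *
import pickle;m=pickle.load(open('pics/w8.pkl','rb'))
im=cv2.imread('pics/w8.png')
g=im.astype(int).mean(2)
# top edge location per column (bench bright -> plate dark)
pts=[]
for c in range(214,340,4):
    col=g[50:84,c];d=col[2:]-col[:-2];r=50+1+np.argmin(d);pts.append((r,c))
P=np.array(pts);k=np.polyfit(P[:,1],P[:,0],1);print('edge rows',k,np.abs(np.polyval(k,P[:,1])-P[:,0]).max())
L=[];Rr=[]
for r in range(72,84,2):
    row=g[r,195:360];d=row[2:]-row[:-2];L.append(195+1+np.argmin(d[:30]));Rr.append(195+1+130+np.argmax(d[130:]))
print(L,Rr)
a=onz('wrist',(np.polyval(k,209.5),209.5),.06,m);b=onz('wrist',(np.polyval(k,343.5),343.5),.06,m)
v=b-a;u=v/np.linalg.norm(v);n=np.array([u[1],-u[0],0]);print(a.round(4),b.round(4),np.linalg.norm(v),np.degrees(np.arctan2(u[1],u[0])),'centre',((a+b)/2+n*.105).round(4))
# scene far corners
for p in[(331,373),(348,409)]:print(onz('scene',p,.06).round(4))
E
python3 - <<'E'
import sys;sys.path.insert(0,'.')
import cv2
a=cv2.imread('pics/w8.png')[55:135,195:360];b=cv2.imread('pics/scene0.png')[245:360,360:465]
cv2.imwrite('pics/z8.png',cv2.copyMakeBorder(cv2.resize(a,None,fx=2.2,fy=2.2,interpolation=2),0,460-176,0,0,0) if 0 else __import__('numpy').hstack([cv2.copyMakeBorder(cv2.resize(a,None,fx=2.2,fy=2.2,interpolation=2),0,460-176,0,0,cv2.BORDER_CONSTANT),cv2.resize(b,None,fx=4,fy=4,interpolation=2)]))
E
```

```text
edge rows [-3.45491202e-02  7.47230572e+01] 0.6052052785923934
[np.int64(208), np.int64(208), np.int64(208), np.int64(208), np.int64(208), np.int64(208)] [np.int64(344), np.int64(344), np.int64(344), np.int64(344), np.int64(344), np.int64(344)]
[0.4111 0.3008 0.06  ] [0.4152 0.388  0.06  ] 0.08732664930303703 87.3111115859084 centre [0.518  0.3395 0.06  ]
[0.619  0.2943 0.06  ]
[0.6184 0.3673 0.06  ]
```

View pics/z8.png

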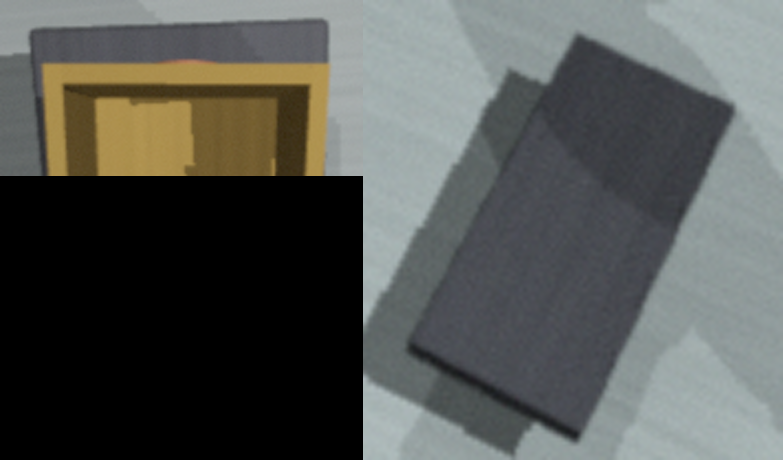

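Run:
```python
from h import *
Q=np.array([onz('scene',p,.06)[:2] for p in[(253.7,413.7),(271.3,453),(353,413.7),(331.2,371.7)]]);print(Q.round(4).tolist(),Q.mean(0).round(4))
for i in range(4):
    v=Q[(i+1)%4]-Q[i];print(np.linalg.norm(v).round(3),np.degrees(np.arctan2(v[1],v[0])).round(1))
print(rel((.517,.3395,.0885),87))
```

```text
[[0.4113, 0.3024], [0.4137, 0.3899], [0.6235, 0.3785], [0.6206, 0.2923]] [0.5173 0.3408]
0.087 88.4
0.21 -3.1
0.086 -91.9
0.21 177.2
([-0.09, 0.18, 5.33], np.float64(-1.5))
```

Call:
send_rows([
  {"dp": [0, 0.1, 1], "spin": -1, "fingers": -0.3},
  {"dp": [0, 0.24, 2.5], "spin": -1.9, "fingers": -0.3},
  {"dp": [0, 0.24, 4], "spin": -1.9, "fingers": -0.3},
  {"dp": [0, 0.24, 4.8], "spin": -1.9, "fingers": -0.3},
  {"dp": [0, 0.24, 4.8], "spin": -1.9, "fingers": -0.3},
  {"dp": [0, 0.24, 4.8], "spin": -1.9, "fingers": -0.3},
])

```text
clock: 29.58
position: [0.5165, 0.3402, 0.2491]
eef_rot: [[-0.999, 0.046, 0.001], [0.046, 0.999, 0.0], [-0.001, 0.0, -1.0]]
contact_force: [0.3, 0.0, -3.8]
grip_width: 0.0451
grip_force: 62.2
```

Call:
send_rows([
  {"dp": [0, 0, 0.3], "spin": 0, "fingers": -0.3},
  {"dp": [0, 0, 0.6], "spin": 0, "fingers": -0.3},
  {"dp": [0, 0, 0.6], "spin": 0, "fingers": -0.3},
  {"dp": [0, 0, 0.6], "spin": 0, "fingers": -0.3},
])

```text
clock: 30.08
position: [0.5162, 0.3402, 0.2427]
eef_rot: [[-0.999, 0.045, -0.0], [0.045, 0.999, -0.0], [0.0, -0.0, -1.0]]
contact_force: [0.3, -0.3, -3.2]
grip_width: 0.0452
grip_force: 62.2
```

Call:
send_rows([
  {"dp": [0, 0, 0.1], "spin": 0, "fingers": -0.3},
  {"dp": [0, 0, 0.15], "spin": 0, "fingers": -0.3},
  {"dp": [0, 0, 0.15], "spin": 0, "fingers": 0.2},
  {"dp": [0, 0, 0.15], "spin": 0, "fingers": 0.8},
  {"dp": [0, 0, 0.15], "spin": 0, "fingers": 0.8},
  {"dp": [0, 0, 0.15], "spin": 0, "fingers": 0.8},
  {"dp": [0, 0, 0.15], "spin": 0, "fingers": 0.8},
  {"dp": [0, 0, -2], "spin": 0, "fingers": 0.8},
  {"dp": [0, 0, -6], "spin": 0, "fingers": 0.8},
  {"dp": [0, 0, -12], "spin": 0, "fingers": 0.8},
  {"dp": [-2, 0, -17], "spin": 0, "fingers": 0.8},
  {"dp": [-6, 0, -17], "spin": 0, "fingers": 0.8},
  {"dp": [-8, 0, -17], "spin": 0, "fingers": 0.8},
  {"dp": [-8, 0, -17], "spin": 0, "fingers": 0.8},
  {"dp": [-8, 0, -17], "spin": 0, "fingers": 0.8},
])

```text
clock: 31.95
position: [0.5955, 0.3369, 0.4124]
eef_rot: [[-0.999, 0.045, -0.001], [0.045, 0.999, 0.0], [0.001, -0.0, -1.0]]
contact_force: [-0.2, 0.3, 0.7]
grip_width: 0.0763
grip_force: 0.0
```

```bash
python3 look.py w9
python3 - <<'E'
from h import *
print(rel((.394,-.349,.0618),92))
E
```

```text
31.95 [0.5955 0.3369 0.4124] [[-0.999, 0.045, -0.001], [0.045, 0.999, 0.0], [0.001, -0.0, -1.0]] [-0.8   0.53  0.4   1.18 -0.2   1.47  1.09]
board []
tray []
stand [([168.0, 105.0], 0.36, [0.579, 0.107, 0.0])]
trough [([113.0, 280.0], 0.82, [0.52, 0.342, 0.015])]
bottle []
tin []
tube []
brick []
reducer [([110.0, 279.0], 0.59, [0.517, 0.341, 0.015])]
([17.08, -69.4, 19.59], np.float64(-4.6))
```

View pics/w9.png

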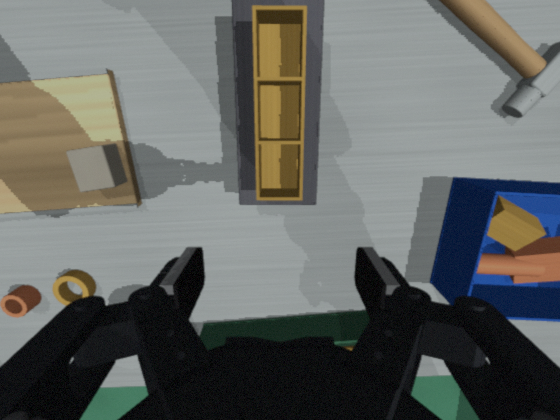

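The trough stands on the plate, level and parallel to it: plate columns 239–317, trough 256–303, ends at rows 205 and 200.

Run:
```python
from h import *
import pickle;m=pickle.load(open('pics/w9.pkl','rb'))
for p,z in[((205,239),.06),((205,317),.06),((200,256),.102),((200,303),.102),((7,253),.102),((7,306),.102),((20,233),.06),((20,323),.06)]:print(p,onz('wrist',p,z,m).round(4))
```

```text
(205, 239) [0.6205 0.2897 0.06  ]
(205, 317) [0.6246 0.3801 0.06  ]
(200, 256) [0.6035 0.3138 0.102 ]
(200, 303) [0.6057 0.3609 0.102 ]
(7, 253) [0.435  0.3226 0.102 ]
(7, 306) [0.437  0.3671 0.102 ]
(20, 233) [0.4316 0.2996 0.06  ]
(20, 323) [0.4356 0.3876 0.06  ]
```

Call:
send_rows([
  {"dp": [1.4, -5.8, 0], "spin": -1, "fingers": 0.7},
  {"dp": [2.8, -11.6, 0], "spin": -2, "fingers": 0.7},
  {"dp": [4.2, -17.4, 0], "spin": -3, "fingers": 0.7},
  {"dp": [5.6, -23.2, 0], "spin": -4, "fingers": 0.7},
  {"dp": [7, -29, 0], "spin": -4.6, "fingers": 0.7},
  {"dp": [8.4, -34.8, 0], "spin": -4.6, "fingers": 0.7},
  {"dp": [9.8, -40.6, 0], "spin": -4.6, "fingers": 0.7},
  {"dp": [11.2, -46.4, 0], "spin": -4.6, "fingers": 0.7},
  {"dp": [12.6, -52.2, 0], "spin": -4.6, "fingers": 0.7},
  {"dp": [14, -58, 0], "spin": -4.6, "fingers": 0.7},
  {"dp": [15.4, -63.8, 0], "spin": -4.6, "fingers": 0.7},
  {"dp": [16.6, -68.5, 0], "spin": -4.6, "fingers": 0.7},
  {"dp": [16.9, -69.4, 2], "spin": -4.6, "fingers": 0.7},
  {"dp": [16.9, -69.4, 6], "spin": -4.6, "fingers": 0.7},
  {"dp": [16.9, -69.4, 7], "spin": -4.6, "fingers": 0.7},
  {"dp": [16.9, -69.4, 7], "spin": -4.6, "fingers": 0.7},
])

```text
clock: 34.45
position: [0.396, -0.3489, 0.3429]
eef_rot: [[-0.999, -0.035, -0.001], [-0.035, 0.999, 0.0], [0.001, 0.0, -1.0]]
contact_force: [-0.6, 0.6, 1.0]
grip_width: 0.0723
grip_force: 0.0
```

```bash
python3 look.py w10
python3 - <<'E'
from h import *
print(rel((.3958,-.3495,.0612),92))
E
```

```text
34.45 [ 0.396  -0.3489  0.3429] [[-0.999, -0.035, -0.001], [-0.035, 0.999, 0.0], [0.001, 0.0, -1.0]] [-0.04  0.28  0.84  1.76 -0.22  1.21  2.47]
board [([314.0, 522.0], 0.9, [0.554, -0.035, -0.0])]
tray [([249.0, 277.0], 0.61, [0.474, -0.348, 0.0])]
stand [([248.0, 282.0], 0.68, [0.473, -0.343, 0.0])]
trough []
bottle [([182.0, 279.0], 0.7, [0.39, -0.349, 0.015])]
tin [([307.0, 282.0], 0.81, [0.544, -0.34, 0.015])]
tube [([246.0, 281.0], 0.91, [0.464, -0.344, 0.015])]
brick []
reducer []
([0.02, -0.04, 12.68], np.float64(0.0))
```

Call:
send_rows([
  {"dp": [0, 0, 4], "spin": 0, "fingers": 0.7},
  {"dp": [0, 0, 8], "spin": 0, "fingers": 0.7},
  {"dp": [0, 0, 11], "spin": 0, "fingers": 0.7},
  {"dp": [0, 0, 12.5], "spin": 0, "fingers": 0.7},
  {"dp": [0, 0, 12.7], "spin": 0, "fingers": 0.7},
  {"dp": [0, 0, 12.7], "spin": 0, "fingers": 0.7},
  {"dp": [0, 0, 12.7], "spin": 0, "fingers": -0.4},
  {"dp": [0, 0, 12.7], "spin": 0, "fingers": -0.4},
  {"dp": [0, 0, 12.7], "spin": 0, "fingers": -0.4},
  {"dp": [0, 0, 12.7], "spin": 0, "fingers": -0.4},
  {"dp": [0, 0, 12.7], "spin": 0, "fingers": -0.4},
], force=35)

```text
clock: 36.33
position: [0.3961, -0.3494, 0.2167]
eef_rot: [[-0.999, -0.035, 0.001], [-0.035, 0.999, -0.0], [-0.001, -0.001, -1.0]]
contact_force: [-1.3, 0.9, 5.9]
grip_width: 0.039
grip_force: 34.8
```

Call:
send_rows([
  {"dp": [0, 0, -2], "spin": 0, "fingers": -0.4},
  {"dp": [0, 0, -6], "spin": 0, "fingers": -0.4},
  {"dp": [0, 0, -10], "spin": 0, "fingers": -0.4},
  {"dp": [0, 0, -12], "spin": 0, "fingers": -0.4},
  {"dp": [-1.8, 5.7, -12], "spin": 0, "fingers": -0.4},
  {"dp": [-3.6, 11.4, -12], "spin": 0, "fingers": -0.4},
  {"dp": [-5.5, 17.1, -12], "spin": 0, "fingers": -0.4},
  {"dp": [-7.3, 22.8, -12], "spin": 0, "fingers": -0.4},
  {"dp": [-9.1, 28.5, -12], "spin": 0, "fingers": -0.4},
  {"dp": [-11, 34.2, -12], "spin": 0, "fingers": -0.4},
  {"dp": [-12.5, 39, -12], "spin": 0, "fingers": -0.4},
  {"dp": [-12.7, 39.8, -10], "spin": 0, "fingers": -0.4},
  {"dp": [-12.7, 39.8, -6], "spin": 0, "fingers": -0.4},
  {"dp": [-12.7, 39.8, -3], "spin": 0, "fingers": -0.4},
  {"dp": [-12.7, 39.8, -1.5], "spin": 0, "fingers": -0.4},
  {"dp": [-12.7, 39.8, -1.5], "spin": 0, "fingers": -0.4},
  {"dp": [-12.7, 39.8, -1.5], "spin": 0, "fingers": -0.4},
])

```text
clock: 38.45
position: [0.5095, 0.053, 0.2319]
eef_rot: [[-0.999, -0.035, 0.002], [-0.035, 0.999, 0.0], [-0.002, 0.0, -1.0]]
contact_force: [0.9, -0.2, -0.4]
grip_width: 0.0392
grip_force: 35.7
```

Call:
send_rows([
  {"dp": [0, 0, 0.3], "spin": 0, "fingers": -0.4},
  {"dp": [0, 0, 0.45], "spin": 0, "fingers": -0.4},
  {"dp": [0, 0, 0.45], "spin": 0, "fingers": -0.4},
  {"dp": [0, 0, 0.45], "spin": 0, "fingers": 0.7},
  {"dp": [0, 0, 0.45], "spin": 0, "fingers": 0.7},
  {"dp": [0, 0, 0.45], "spin": 0, "fingers": 0.7},
  {"dp": [0, 0, -2], "spin": 0, "fingers": 0.7},
  {"dp": [0, 0, -6], "spin": 0, "fingers": 0.7},
  {"dp": [0, 0, -10], "spin": 0, "fingers": 0.7},
  {"dp": [0.7, -6, -11], "spin": 0, "fingers": 0.7},
  {"dp": [1.5, -12, -11], "spin": 0, "fingers": 0.7},
  {"dp": [2.2, -18, -11], "spin": 0, "fingers": 0.7},
  {"dp": [3, -24, -11], "spin": 0, "fingers": 0.7},
  {"dp": [3.7, -30, -11], "spin": 0, "fingers": 0.7},
  {"dp": [4.5, -36, -11], "spin": 0, "fingers": 0.7},
  {"dp": [4.9, -39.7, -11], "spin": 0, "fingers": 0.7},
  {"dp": [4.9, -39.7, -11], "spin": 0, "fingers": 0.7},
  {"dp": [4.9, -39.7, -11], "spin": 0, "fingers": 0.7},
])

```text
clock: 40.7
position: [0.4739, -0.3449, 0.3403]
eef_rot: [[-0.999, -0.035, -0.001], [-0.035, 0.999, 0.001], [0.001, 0.001, -1.0]]
contact_force: [0.7, 0.2, 0.1]
grip_width: 0.0724
grip_force: 0.0
```

Run:
```python
from h import *
s=sense();print(s['position'],rel((.4737,-.3453,.057),92))
m=camera_model('wrist');get_image('wrist')
for q in('tube','tin'):print([(r['centre'],onz('wrist',r['centre'],.004,m).round(4)) for r in mark_of('wrist',q)[:2]])
im=get_image('side');cv2.imwrite('pics/s11.png',im[:,:,::-1])
get_image('scene');r=mark_of('scene','bottle')[0];print(onz('scene',r['centre'],.015))
```

```text
[ 0.47393084 -0.34492333  0.34029199] ([0.02, -0.04, 12.83], np.float64(0.0))
[([185.3, 280.1], array([ 0.4739, -0.3431,  0.004 ]))]
[([254.3, 280.6], array([ 0.5559, -0.3396,  0.004 ]))]
[0.49855296 0.04775391 0.015     ]
```

Call:
send_rows([
  {"dp": [0, 0, 4], "spin": 0, "fingers": 0.7},
  {"dp": [0, 0, 8], "spin": 0, "fingers": 0.7},
  {"dp": [0, 0, 11], "spin": 0, "fingers": 0.7},
  {"dp": [0, 0, 12.6], "spin": 0, "fingers": 0.7},
  {"dp": [0, 0, 12.8], "spin": 0, "fingers": 0.7},
  {"dp": [0, 0, 12.8], "spin": 0, "fingers": 0.7},
  {"dp": [0, 0, 12.8], "spin": 0, "fingers": -0.5},
  {"dp": [0, 0, 12.8], "spin": 0, "fingers": -0.5},
  {"dp": [0, 0, 12.8], "spin": 0, "fingers": -0.5},
  {"dp": [0, 0, 12.8], "spin": 0, "fingers": -0.5},
  {"dp": [0, 0, 12.8], "spin": 0, "fingers": -0.5},
], force=50)

```text
clock: 42.38
position: [0.474, -0.3456, 0.2135]
eef_rot: [[-0.999, -0.035, 0.001], [-0.035, 0.999, -0.0], [-0.001, -0.001, -1.0]]
contact_force: [-0.5, 0.9, 5.2]
grip_width: 0.036
grip_force: 50.1
```

Call:
send_rows([
  {"dp": [0, 0, -2], "spin": 0, "fingers": -0.5},
  {"dp": [0, 0, -6], "spin": 0, "fingers": -0.5},
  {"dp": [0, 0, -10], "spin": 0, "fingers": -0.5},
  {"dp": [0, 0, -12], "spin": 0, "fingers": -0.5},
  {"dp": [-0.9, 5.7, -12], "spin": 0, "fingers": -0.5},
  {"dp": [-1.8, 11.4, -12], "spin": 0, "fingers": -0.5},
  {"dp": [-2.7, 17.1, -12], "spin": 0, "fingers": -0.5},
  {"dp": [-3.6, 22.8, -12], "spin": 0, "fingers": -0.5},
  {"dp": [-4.4, 28.5, -12], "spin": 0, "fingers": -0.5},
  {"dp": [-4.8, 30.8, -11], "spin": 0, "fingers": -0.5},
  {"dp": [-4.8, 30.8, -10], "spin": 0, "fingers": -0.5},
  {"dp": [-4.8, 30.8, -6], "spin": 0, "fingers": -0.5},
  {"dp": [-4.8, 30.8, -3], "spin": 0, "fingers": -0.5},
  {"dp": [-4.8, 30.8, -1.6], "spin": 0, "fingers": -0.5},
  {"dp": [-4.8, 30.8, -1.6], "spin": 0, "fingers": -0.5},
  {"dp": [-4.8, 30.8, -1.6], "spin": 0, "fingers": -0.5},
])

```text
clock: 44.38
position: [0.5115, -0.0364, 0.2299]
eef_rot: [[-0.999, -0.034, 0.002], [-0.034, 0.999, -0.0], [-0.002, -0.0, -1.0]]
contact_force: [0.5, -0.7, -1.7]
grip_width: 0.0361
grip_force: 51.3
```

Call:
send_rows([
  {"dp": [0, 0, 0.3], "spin": 0, "fingers": -0.5},
  {"dp": [0, 0, 0.55], "spin": 0, "fingers": -0.5},
  {"dp": [0, 0, 0.55], "spin": 0, "fingers": -0.5},
  {"dp": [0, 0, 0.55], "spin": 0, "fingers": 0.7},
  {"dp": [0, 0, 0.55], "spin": 0, "fingers": 0.7},
  {"dp": [0, 0, 0.55], "spin": 0, "fingers": 0.7},
  {"dp": [0, 0, -2], "spin": 0, "fingers": 0.7},
  {"dp": [0, 0, -6], "spin": 0, "fingers": 0.7},
  {"dp": [0, 0, -10], "spin": 0, "fingers": 0.7},
  {"dp": [-0.6, -6, -11], "spin": 0, "fingers": 0.7},
  {"dp": [-1.2, -12, -11], "spin": 0, "fingers": 0.7},
  {"dp": [-1.8, -18, -11], "spin": 0, "fingers": 0.7},
  {"dp": [-2.4, -24, -11], "spin": 0, "fingers": 0.7},
  {"dp": [-2.9, -29.5, -11], "spin": 0, "fingers": 0.7},
  {"dp": [-2.9, -30.5, -11], "spin": 0, "fingers": 0.7},
  {"dp": [-2.9, -30.5, -11], "spin": 0, "fingers": 0.7},
])

```text
clock: 46.38
position: [0.5503, -0.3403, 0.3382]
eef_rot: [[-0.999, -0.033, -0.001], [-0.033, 0.999, 0.0], [0.001, 0.0, -1.0]]
contact_force: [-0.1, 0.7, -0.1]
grip_width: 0.0727
grip_force: 0.0
```

Call:
send_rows([
  {"dp": [-0.15, -0.05, 4], "spin": 0, "fingers": 0.7},
  {"dp": [-0.15, -0.05, 8], "spin": 0, "fingers": 0.7},
  {"dp": [-0.15, -0.05, 11], "spin": 0, "fingers": 0.7},
  {"dp": [-0.15, -0.05, 12.3], "spin": 0, "fingers": 0.7},
  {"dp": [-0.15, -0.05, 12.5], "spin": 0, "fingers": 0.7},
  {"dp": [-0.15, -0.05, 12.5], "spin": 0, "fingers": 0.7},
  {"dp": [-0.15, -0.05, 12.5], "spin": 0, "fingers": -0.3},
  {"dp": [-0.15, -0.05, 12.5], "spin": 0, "fingers": -0.3},
  {"dp": [-0.15, -0.05, 12.5], "spin": 0, "fingers": -0.3},
  {"dp": [-0.15, -0.05, 12.5], "spin": 0, "fingers": -0.3},
  {"dp": [-0.15, -0.05, 12.5], "spin": 0, "fingers": -0.3},
], force=45)

```text
clock: 47.75
position: [0.5524, -0.3405, 0.215]
eef_rot: [[-0.999, -0.035, 0.002], [-0.035, 0.999, -0.001], [-0.002, -0.001, -1.0]]
contact_force: [-0.9, 1.2, 6.0]
grip_width: 0.0437
grip_force: 45.1
```

Call:
send_rows([
  {"dp": [0, 0, -2], "spin": 0, "fingers": -0.3},
  {"dp": [0, 0, -6], "spin": 0, "fingers": -0.3},
  {"dp": [0, 0, -10], "spin": 0, "fingers": -0.3},
  {"dp": [0, 0, -12], "spin": 0, "fingers": -0.3},
  {"dp": [0.7, 5.7, -12], "spin": 0, "fingers": -0.3},
  {"dp": [1.4, 11.4, -12], "spin": 0, "fingers": -0.3},
  {"dp": [2.1, 17.1, -12], "spin": 0, "fingers": -0.3},
  {"dp": [2.8, 21.5, -12], "spin": 0, "fingers": -0.3},
  {"dp": [2.8, 21.8, -10], "spin": 0, "fingers": -0.3},
  {"dp": [2.8, 21.8, -6], "spin": 0, "fingers": -0.3},
  {"dp": [2.8, 21.8, -3], "spin": 0, "fingers": -0.3},
  {"dp": [2.8, 21.8, -1.6], "spin": 0, "fingers": -0.3},
  {"dp": [2.8, 21.8, -1.6], "spin": 0, "fingers": -0.3},
  {"dp": [2.8, 21.8, -1.6], "spin": 0, "fingers": -0.3},
])

```text
clock: 49.5
position: [0.517, -0.1236, 0.2309]
eef_rot: [[-0.999, -0.035, 0.002], [-0.035, 0.999, -0.0], [-0.002, -0.0, -1.0]]
contact_force: [-0.2, 0.1, -1.4]
grip_width: 0.0436
grip_force: 46.7
```

Lower 5 mm, release, then go to the same overview pose as at the start for a before-and-after comparison.

Call:
send_rows([
  {"dp": [0, 0, 0.3], "spin": 0, "fingers": -0.3},
  {"dp": [0, 0, 0.5], "spin": 0, "fingers": -0.3},
  {"dp": [0, 0, 0.5], "spin": 0, "fingers": -0.3},
  {"dp": [0, 0, 0.5], "spin": 0, "fingers": 0.7},
  {"dp": [0, 0, 0.5], "spin": 0, "fingers": 0.7},
  {"dp": [0, 0, 0.5], "spin": 0, "fingers": 0.7},
  {"dp": [0, 0, -2], "spin": 0, "fingers": 0.7},
  {"dp": [0, 0, -6], "spin": 0, "fingers": 0.7},
  {"dp": [0, 0, -10], "spin": 0, "fingers": 0.7},
  {"dp": [-2, 2, -14], "spin": 1, "fingers": 0.7},
  {"dp": [-6, 5, -18], "spin": 2, "fingers": 1},
  {"dp": [-9.5, 8, -22], "spin": 2.3, "fingers": 1},
  {"dp": [-10.6, 8.7, -22.4], "spin": 2.3, "fingers": 1},
  {"dp": [-10.6, 8.7, -22.4], "spin": 2.3, "fingers": 1},
  {"dp": [-10.6, 8.7, -22.4], "spin": 2.3, "fingers": 1},
])

```text
clock: 51.38
position: [0.6188, -0.0337, 0.453]
eef_rot: [[-1.0, 0.007, -0.002], [0.007, 1.0, -0.0], [0.002, -0.0, -1.0]]
contact_force: [-0.1, 0.4, 0.2]
grip_width: 0.085
grip_force: 0.0
```

```bash
python3 look.py w12
python3 - <<'E'
import cv2,numpy as np
a=cv2.imread('pics/w2.png')[30:200,130:430];b=cv2.imread('pics/w12.png')[30:200,130:430]
cv2.imwrite('pics/cmp.png',cv2.resize(np.vstack([a,b]),None,fx=1.75,fy=1.75,interpolation=2))
E
```

```text
51.375 [ 0.6188 -0.0337  0.453 ] [[-1.0, 0.007, -0.002], [0.007, 1.0, -0.0], [0.002, -0.0, -1.0]] [-0.53  0.43  0.77  1.33 -0.29  1.5   1.78]
board []
tray [([63.0, 40.0], 0.93, [0.476, -0.351, 0.0])]
stand [([92.0, 551.0], 0.95, [0.517, 0.339, 0.0]), ([83.0, 347.0], 0.2, [0.504, 0.06, 0.0])]
trough []
bottle [([82.0, 344.0], 0.66, [0.504, 0.052, 0.015])]
tin []
tube [([138.0, 170.0], 0.75, [0.574, -0.184, 0.015]), ([85.0, 280.0], 0.64, [0.507, -0.032, 0.015])]
brick [([137.0, 386.0], 0.94, [0.575, 0.115, 0.015])]
reducer [([138.0, 169.0], 0.76, [0.575, -0.185, 0.015])]
```

View pics/cmp.png

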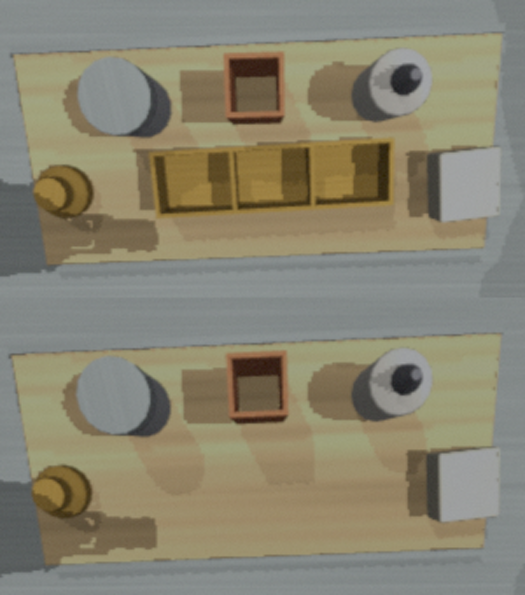

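Before and after match to within about 2 mm: the tin, tube and bottle are upright in their places, the brick and reducer have not moved, and the trough is on the stand. Handing in.

```bash
python3 -c "
from plant import *
print(hand_in())"
```

```text
the job is handed in; nothing more can be done
None
```

The job is handed in at about 52 s on the clock: the trough stands centred and lengthwise on the stand to within about 2 mm, the bottle, tin and tube are back upright within about 2 mm of where they started, and the brick and reducer look unmoved.

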